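# Tighten the cam lock of a kitchen shelf

### The job

Take the red-handled screwdriver from its wooden block and turn the cam lock in the wooden shelf board clockwise with it, until the cam has drawn the loose end panel fully home and holds it firmly clamped; stop when it is snug, because overtightening tears the bolt out. Let the cam do the pulling: do not push on the end panel. Then put the screwdriver back upright in its block, let go, and leave the sugar pot, mug and spatula where they are.

Things in the scene. Friction and masses are not known exactly. Their poses are not given: they have to be found in the camera images.
- shelf: Brown wooden shelf board, 180 (x) by 150 (y) by 32 mm thick, flat on a thin dark mat on the counter, does not move. Origin at counter level below the cam's axis; the board reaches from y -110 to +40 mm and x -90 to +90 mm. The loose end panel stands along its +y edge.
- cam (a joint): Angle (rad) of the cam disc about the vertical, growing clockwise seen from above; starts at 0 to 0.05, could turn to 1.9. It turns stiffly (friction 0.1 N m) and stays where it is left. It catches the bolt head at 0.05 to 0.9, then draws the panel in by 3 to 5 mm per rad. The panel comes home at an angle from 0.5 to 1.35, different each time: feel for it.
- cam_slot (a point): Centre of the slot's mouth in the cam's top face, 31 mm above the counter (1 mm below the board's top). The cam is a bright grey disc, 38 mm diameter, in a round hole of the board. The slot runs along this point's x axis (turning with the cam), is 16 mm long, 4 mm wide and 8 mm deep with a flat floor; a red dot on the disc's rim lies on the point's +y axis. z up.
- panel (a joint): Gap (m) between end panel and board: 0.002 to 0.0026 at the start, 0 when fully home. The panel slides square to the board's edge with about 5 N of friction.
- panel_edge (a point): Middle of the top edge of the end panel's inner face, 56 mm above the counter. The panel is 180 mm (x) by 18 mm thick (towards +y) by 55 mm high.
- bolt: Brass bolt in the end panel, hidden in the board; origin in its yoke-shaped head below the cam, 12 mm above the counter, which the cam grabs. Torque at the screwdriver: 0.1 to 0.2 N m while drawing in, rising once the panel is home by about 0.1 N m per 0.07 rad of cam. Stop at 0.22 to 0.28 N m (20 to 40 N on the bolt); below 0.18 it is still loose, above 0.32 the bolt may tear out (55 N).
- driver: Loose screwdriver, 115 mm long, 0.1 kg, standing blade-down in the block. Origin in the middle of the blade's tip, z towards the handle. Blade 14 mm wide along x, 3 mm thick along y, 10 mm long below a round shank of 13 mm; black collar of 32 mm diameter from 50 to 55 mm above the tip; red square handle 24 by 24 mm, sides along x and y, from 55 to 115 mm above the tip.
- driver_tip (a point): The blade's tip (same as the screwdriver's origin and axes).
- driver_grip (a point): Point on the screwdriver's axis in the handle, 90 mm above the blade's tip: a good height for the TCP. Grip with about 50 N. The blade has 0.07 rad of play either way in the slot and the grip gives a little, so the hand turns up to 0.35 rad more than the cam.
- block: Fixed pale wooden block, 70 by 70 by 54 mm high, origin at counter level under its centre, with an upright through hole of 20 mm diameter in its centre. The screwdriver's collar rests on its top, so the blade's tip then stands 4 mm above the counter.
- block_mouth (a point): Centre of the hole's mouth, 54 mm above the counter.
- sugar_pot: White ceramic sugar pot with lid, 76 mm diameter, 85 mm high, origin under its centre. Leave alone.
- mug: Blue mug, 76 mm diameter, 85 mm high, with handle at its +y side, origin under its centre. Leave alone.
- spatula: Black spatula lying on the counter, origin below its middle. Leave alone.
There are look-alikes about, which are no part of the job. Of the things that look like the driver, take the one that is farthest to the robot's left at the start.

How it is judged (in metres and radians):
On the way, in this order (a step that is already met when the one before it is completed fails the run):
1. the screwdriver's blade is seated in the slot of the cam (z of driver_tip in the frame of cam_slot below -0.003 m and horizontal distance between driver_tip and cam_slot below 0.005 m and angle between driver's own z axis and vertical below 0.15 rad), for 0.1 s.
2. with the blade in the slot, the cam has drawn the end panel home (gap under 1.5 mm) and clamps it with over 7 N (all of step 1 and value of joint panel below 0.0015 m and value of joint cam above 0.4 rad and contact force between cam and bolt above 7 N), for 0.1 s.
At the end, for the whole second after the job is handed in: The end panel's gap is under 1.5 mm, the cam is turned beyond 0.4 rad, at rest, and pulls on the bolt with more than 7 N; the screwdriver is released, at rest and upright (within 0.12 rad) in the block's hole, within 8 mm of its centre with the collar down on the block (within 4 mm) (value of joint panel below 0.0015 m and value of joint cam above 0.4 rad and contact force between cam and bolt above 7 N and horizontal distance between driver and block below 0.008 m and z of driver in the frame of block below 0.008 m and angle between driver's own z axis and vertical below 0.12 rad and linear speed of driver below 0.02 m/s and velocity of joint cam below 0.05 rad/s); the robot touches nothing.
It fails at once if the bolt is overtightened: the cam pulls on it with more than 55 N (contact force between cam and bolt above 55 N).
It fails at once if the robot or the screwdriver pushes on the end panel with more than 3 N (contact force between any of the arm, the fingers, driver and panel above 3 N).
It fails at once if the screwdriver falls over (tilts more than 0.8 rad) (angle between driver's own z axis and vertical above 0.8 rad).
It fails at once if the sugar pot, mug or spatula is pushed more than 20 mm away (distance of any of sugar_pot, mug, spatula from where it was at the start of the episode above 0.02 m).
It also fails if it takes over 72 s, if anything falls off the work surface, if the arm or the gripper's body presses on something with over 40 N, if the wrist force passes 120 N, or if a joint passes its speed limit or range.

### The arm

A 6-joint arm with a two-finger parallel gripper is mounted at the origin on the work surface. World frame = base frame: x ahead of the robot, y to its left, z up, the work surface at z = 0. Lengths are in mm, angles in degrees, forces in N, time in s.
With the tool pointing down it reaches from about 350 to 850 mm from the base axis. Payload 8.1 kg.
Tool frame: the origin (TCP) lies between the finger pads, 19 mm behind the fingertips; this is the grasp point; z points along the fingers, y is the line along which they close (so a half turn about z gives the same grasp; the last joint's range is limited). The gripper opens to 85 mm and grips with 20 to 120 N. Pads are 22 mm wide; open, the fingers measure 114 mm over their backs; the gripper's body (76 mm by 85 mm) begins 54 mm behind the grasp point. The pads swing forward as they close: fully open they stand 13 mm farther back than shut.
Start: joints at [62.945, 7.471, 85.268, -0, 87.261, -4.893], TCP at [226.315, 555.686, 249.992] pointing down, gripper open.
Joint ranges: [-169.43, 169.43], [-51.17, 129.36], [1.28, 143.12], [-76.62, 256.62], [0, 156.53], [-152.29, 152.29]. Speed limits (degrees/s): [136.94, 136.94, 159.86, 180, 180, 180].

### API

Orientations are given as [roll, pitch, yaw] about the fixed x, y, z axes, in that order (R = Rz(yaw) Ry(pitch) Rx(roll)).
In Python, from bench import r, optics, workorder gives the robot as it stands.
- The arm moves only by the shell command python3 -m handwheel [FORCE], which reads ROWS from standard input. ROWS is a JSON list of rows, 1 to 8 of them, each written [[rx, ry, rz], [dx, dy, dz], opening]: a rotation vector rx, ry, rz in degrees, then dx, dy, dz in mm, then the finger opening in mm; each row is the pose to reach, as a shift and turn from the pose commanded when the command began, along the tool's axes at that moment; what a row does not reach only later rows make up. A row lasts 1/8 s, in which the tool goes at most 62.5 mm and 10.7 degrees, less where a joint would pass 70% of its speed; a pose out of reach is approached as far as the arm can. The fingers move at their own pace and stop on an object; FORCE is the grip in N (left out, the last holds). Time passes only in rows, so rows that do not move let the fingers close. It prints the time, the measured TCP pose, the force, the opening and the grip force at its end. Input that does not fit is refused with a message, and nothing moves.
- r.sense(): the state, without advancing time (a new reading comes with each control period).
- optics.snapshot(name): name is "scene" or "top"; returns a dict with "pixels" (384x512x3 uint8, blue, green, red), "fx", "fy", "cx", "cy" (pixels), "D" ([k1, k2, p1, p2, k3] as OpenCV has them; the pictures are not rectified), "pose" (4x4, takes a point from camera to world coordinates). Camera axes: x right, y up, looking along -z (the intrinsics and any distortion apply to the point x, -y, -z); pixel columns grow to the right and rows downward; lengths in mm; the calibration is good to about 2 mm. A picture is of the moment at which its call begins. There is no depth.
- workorder.hand_in(): hands the job in; it is judged then, once.
The state is a dict: "time": time; "joint_pos": joint angles; "qd": joint speeds; "joint_efforts": joint torques, N m; "tool_pos": TCP position; "tcp_rot": TCP orientation; "ft_force": force on the tool from outside, world axes, zero at the start; "wrist_torque": the same for the moment, N m; "finger_gap": finger opening in mm; "grip_force": force on a finger pad.
Only numpy, scipy, OpenCV 4.12 (cv2) and the standard library are available. Lean on these libraries where they do the work, as an engineer would, in place of code of your own. Each camera call takes 0.05 s, during which the arm holds its last target. There are 200 camera calls.

## Working session

There is one attempt and no reset: what is moved stays moved. The work goes in short steps, Python scripts to look and compute and a shell command to move; the robot and the scene stay as the last step left them, time stands still between calls to the robot, and variables do not carry over. Pictures are saved under pics/ and viewed, at most 12 in all, crops included, and the job is handed in when it is done.

```bash
ls; mkdir -p pics
python3 - <<'E'
from bench import r, optics
import cv2, numpy as np
for n in ("scene","top"):
    s=optics.snapshot(n); cv2.imwrite(f"pics/{n}0.png",s["pixels"])
    print(n,s["fx"],s["fy"],s["cx"],s["cy"],s["D"]);print(np.round(s["pose"],3))
    np.save(f"{n}0.npy",s,allow_pickle=True)
print(r.sense())
E
```

```text
pics
scene 452.2731695032563 452.2731695032563 261.1937614681883 195.727987042876 [-0.13002462  0.          0.          0.          0.        ]
[[ 7.600000e-01 -4.270000e-01  4.900000e-01  1.140618e+03]
 [ 6.500000e-01  4.860000e-01 -5.840000e-01 -7.475490e+02]
 [ 1.200000e-02  7.630000e-01  6.470000e-01  9.030600e+02]
 [ 0.000000e+00  0.000000e+00  0.000000e+00  1.000000e+00]]
top 425.8228666748598 425.8228666748598 254.11381150525833 191.64191820815972 [-0.01222496  0.          0.          0.          0.        ]
[[ 1.900000e-02  9.870000e-01 -1.590000e-01  3.361790e+02]
 [-1.000000e+00  1.900000e-02 -2.000000e-03 -3.548900e+01]
 [ 1.000000e-03  1.590000e-01  9.870000e-01  1.394971e+03]
 [ 0.000000e+00  0.000000e+00  0.000000e+00  1.000000e+00]]
{'time': 0.1, 'joint_pos': array([ 6.29440733e+01,  7.51028152e+00,  8.53221447e+01, -1.38842317e-03,
        8.72614854e+01, -4.89266768e+00]), 'qd': array([ 0.06295373, -0.02157327, -0.13886133, -0.00320769,  0.08060625,
       -0.03288313]), 'joint_efforts': array([ 1.32002184e-03, -5.70955825e+01, -5.01939797e+01, -3.25575957e-05,
        8.17368884e-03,  5.73296597e-05]), 'tool_pos': array([226.1237894 , 555.26776069, 249.06308923]), 'tcp_rot': array([-1.79906312e+02, -6.62798718e-03,  1.57836803e+02]), 'ft_force': array([-0.96590019, -0.74076434,  0.59006777]), 'wrist_torque': array([ 0.00381335, -0.0275211 , -0.05415813]), 'grip_force': 0.0, 'finger_gap': 85.49228873615294}
```

View pics/scene0.png

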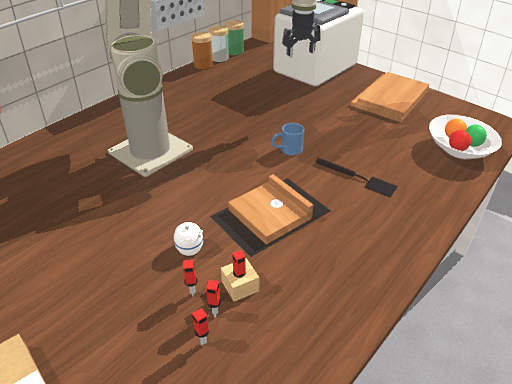

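View pics/top0.png

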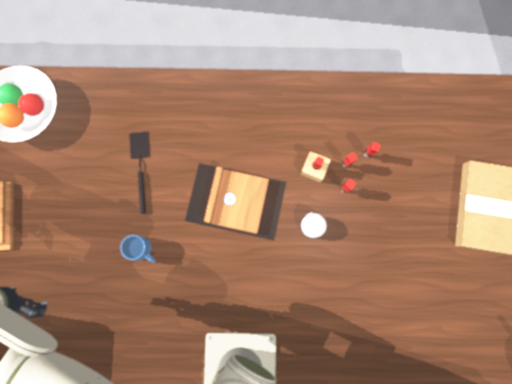

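Four red-handled screwdrivers, scene / top pixels:
- (239,264) / (318,163), standing in the pale block
- (190,272) / (348,185)
- (213,294) / (350,159)
- (201,325) / (373,149)

The robot's left (+y) is left in the top view, so the one at top column 318, in the block, fits the description. The board's panel is on the left edge, with the cam disc at top (230,199) / scene (277,204). I'll confirm in one crop and measure.

```bash
cat > h.py <<'E'
import cv2, numpy as np
from bench import r, optics
def K(s): return np.array([[s["fx"],0,s["cx"]],[0,s["fy"],s["cy"]],[0,0,1]])
def ray(s,px):
    u=cv2.undistortPoints(np.array([[px]],float),K(s),np.array(s["D"]))[0,0]
    return s["pose"][:3,3], s["pose"][:3,:3]@np.array([u[0],-u[1],-1])
def plane(s,px,z):
    o,d=ray(s,px); return o+d*(z-o[2])/d[2]
def tri(a,pa,b,pb):
    o1,d1=ray(a,pa);o2,d2=ray(b,pb)
    t=np.linalg.lstsq(np.c_[d1,-d2],o2-o1,rcond=None)[0]
    p,q=o1+t[0]*d1,o2+t[1]*d2
    return (p+q)/2,np.linalg.norm(p-q)
def proj(s,P):
    c=s["pose"][:3,:3].T@(np.array(P,float)-s["pose"][:3,3]); c=np.array([c[0],-c[1],-c[2]])
    return cv2.projectPoints(c.reshape(1,1,3),np.zeros(3),np.zeros(3),K(s),np.array(s["D"]))[0].ravel()
def blobs(m,amin=3):
    n,l,st,c=cv2.connectedComponentsWithStats(m.astype(np.uint8))
    return [(st[i,4],np.round(c[i],2),st[i,:4]) for i in range(1,n) if st[i,4]>=amin]
E
python3 - <<'E'
from h import *
S=np.load("scene0.npy",allow_pickle=True).item();T=np.load("top0.npy",allow_pickle=True).item()
for n,s,(x0,x1,y0,y1) in(("S",S,(150,330,170,350)),("T",T,(180,390,130,245))):
    im=s["pixels"].astype(int);b,g,rr=im[...,0],im[...,1],im[...,2]
    roi=np.zeros(b.shape,bool);roi[y0:y1,x0:x1]=1
    print(n,"red",*blobs(roi&(rr>110)&(g<60)&(b<60)),sep="\n ")
    print(n,"grey",*blobs(roi&(rr>150)&(abs(rr-b)<35)&(abs(rr-g)<30)),sep="\n ")
    hs=cv2.cvtColor(s["pixels"],cv2.COLOR_BGR2HSV)
c1=cv2.resize(S["pixels"][165:305,175:335],None,fx=3.5,fy=3.5,interpolation=cv2.INTER_CUBIC)
c2=cv2.resize(T["pixels"][135:245,185:385],None,fx=4,fy=4,interpolation=cv2.INTER_CUBIC)[:, :]
cv2.imwrite("pics/c1.png",c1);cv2.imwrite("pics/c2.png",c2)
E
```

```text
S
 red
 (np.int32(148), array([238.57, 267.16]), array([233, 257,  12,  19], dtype=int32))
 (np.int32(6), array([242.5 , 257.33]), array([240, 257,   6,   2], dtype=int32))
 (np.int32(151), array([189.81, 275.99]), array([184, 262,  12,  22], dtype=int32))
 (np.int32(180), array([212.83, 296.72]), array([206, 286,  14,  20], dtype=int32))
 (np.int32(191), array([200.46, 325.85]), array([192, 314,  17,  22], dtype=int32))
S
 grey
 (np.int32(11), array([152.45, 170.73]), array([150, 170,   7,   3], dtype=int32))
 (np.int32(87), array([275.95, 202.95]), array([270, 199,  13,   9], dtype=int32))
 (np.int32(723), array([188.03, 237.74]), array([174, 222,  29,  34], dtype=int32))
 (np.int32(24), array([191.58, 289.75]), array([189, 287,   6,   8], dtype=int32))
 (np.int32(26), array([214.15, 310.38]), array([212, 307,   6,  10], dtype=int32))
 (np.int32(23), array([202.83, 339.83]), array([200, 337,   7,   7], dtype=int32))
T
 red
T
 grey
 (np.int32(7), array([365.29, 155.  ]), array([364, 154,   4,   3], dtype=int32))
 (np.int32(3), array([343.67, 165.33]), array([343, 165,   2,   2], dtype=int32))
 (np.int32(122), array([229.28, 198.55]), array([224, 193,  12,  12], dtype=int32))
 (np.int32(542), array([313.3 , 225.11]), array([300, 212,  27,  27], dtype=int32))
```

View pics/c1.png

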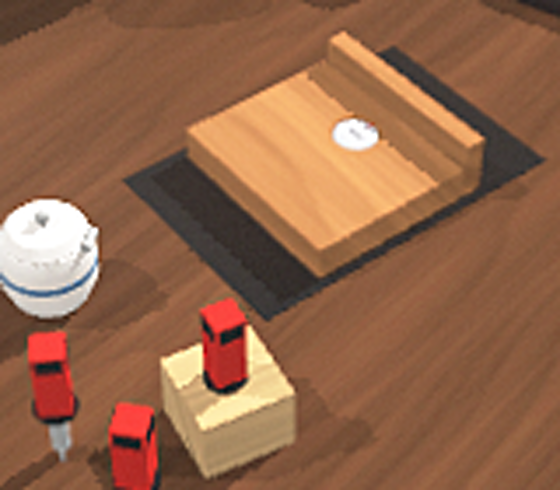

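View pics/c2.png

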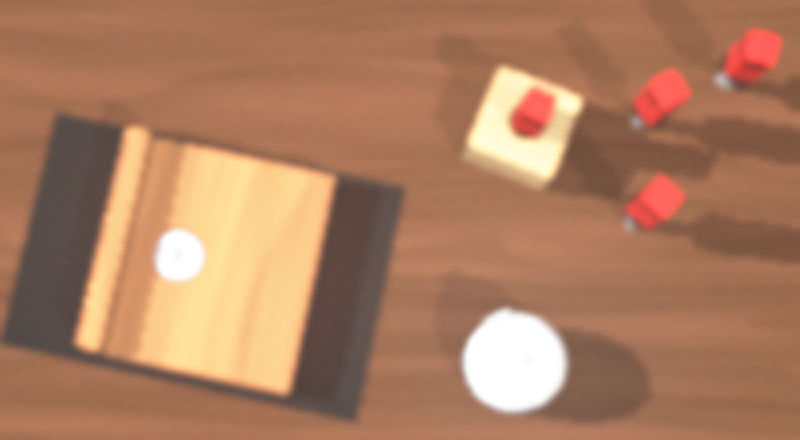

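Crop 1 confirms the target: the red screwdriver at (225,345) stands on its collar in the pale block, and the others stand on bare counter. The cam is at crop (355,133), with its red dot towards the panel at (370,128). Next I'll measure yaws and centres.

Run:
```python
from h import *
S=np.load("scene0.npy",allow_pickle=True).item();T=np.load("top0.npy",allow_pickle=True).item()
print("cam tri",tri(S,(276,203.),T,(229.4,198.5)),plane(S,(276,203.),31),plane(T,(229.4,198.5),31))
# board top face in top view: -y edge corners
def c2(x,y): return (185+(x-1.5)/4,135+(y-1.5)/4)
def c1(x,y): return (175+(x-1.25)/3.5,165+(y-1.25)/3.5)
def yaw(a,b): d=b-a; return np.degrees(np.arctan2(d[1],d[0])),np.linalg.norm(d)
P=lambda s,p,z:plane(s,p,z)
a,b=P(T,c2(292,397),32),P(T,c2(337,177),32);print("board -y edge",a,b,yaw(a,b))
a,b=P(T,c2(78,345),56),P(T,c2(128,127),56);print("panel outer top edge",a,b,yaw(a,b))
a,b=P(S,c1(187,131),32),P(S,c1(318,248),32);print("scene -y edge",a,b,yaw(a,b))
a,b=P(S,c1(340,52),56),P(S,c1(483,140),56);print("scene panel top",a,b,yaw(a,b))
# block top faces
for n,s,pts in(("T",T,[c2(503,66),c2(583,96),c2(548,188),c2(463,160)]),("S",S,[c1(161,360),c1(250,330),c1(296,395),c1(207,437)])):
    Q=[P(s,p,54) for p in pts]; print(n,np.round(Q,1).tolist(),np.mean(Q,0),[yaw(Q[i],Q[(i+1)%4]) for i in range(4)])
x=np.hstack([cv2.resize(S["pixels"][250:286,224:256],(360,405),interpolation=cv2.INTER_CUBIC)[:400],cv2.resize(T["pixels"][147:187,300:336],(360,400),interpolation=cv2.INTER_CUBIC)])
y=np.hstack([cv2.resize(S["pixels"][195:212,264:288],(360,200)[:2],interpolation=cv2.INTER_CUBIC),cv2.resize(T["pixels"][189:209,211:247],(360,200),interpolation=cv2.INTER_CUBIC)])
cv2.imwrite("pics/c3.png",np.vstack([x,y]))
```

```text
cam tri (array([532.05403295,  46.8870261 ,  28.24303009]), np.float64(0.7110271117157163)) [533.75799817  44.09051921  31.        ] [531.91565983  46.97105515  31.        ]
board -y edge [419.50006468 -46.39098076  32.        ] [598.83936182 -79.82922649  32.        ] (np.float64(-10.56166079050311), np.float64(182.4299859560917))
panel outer top edge [455.58834114 123.05407377  56.        ] [631.86366691  89.51402178  56.        ] (np.float64(-10.77294292723582), np.float64(179.43780416436115))
scene -y edge [426.38241194 -46.2972111   32.        ] [597.25729286 -78.96186025  32.        ] (np.float64(-10.822167735777407), np.float64(173.96897491230808))
scene panel top [473.46086593  96.74331378  56.        ] [633.95849454  84.65319903  56.        ] (np.float64(-4.307893793604481), np.float64(160.95235215513605))
T [[688.8, -212.3, 54.0], [665.1, -277.0, 54.0], [588.9, -248.2, 54.0], [610.5, -180.1, 54.0]] [ 638.31231904 -229.39640982   54.        ] [(np.float64(-110.11020715811644), np.float64(68.81749902910312)), (np.float64(159.31002133723862), np.float64(81.41533590766804)), (np.float64(72.46333826262632), np.float64(71.45473305746587)), (np.float64(-22.40365804727422), np.float64(84.68744625649856))]
S [[599.4, -252.6, 54.0], [627.4, -190.6, 54.0], [691.0, -214.1, 54.0], [669.7, -280.7, 54.0]] [ 646.88018916 -234.51975837   54.        ] [(np.float64(65.6294610829117), np.float64(68.05317032646863)), (np.float64(-20.293240997404332), np.float64(67.7304500403626)), (np.float64(-107.68837423821563), np.float64(69.91429788158473)), (np.float64(158.22366788207862), np.float64(75.77201903471614))]
```

View pics/c3.png

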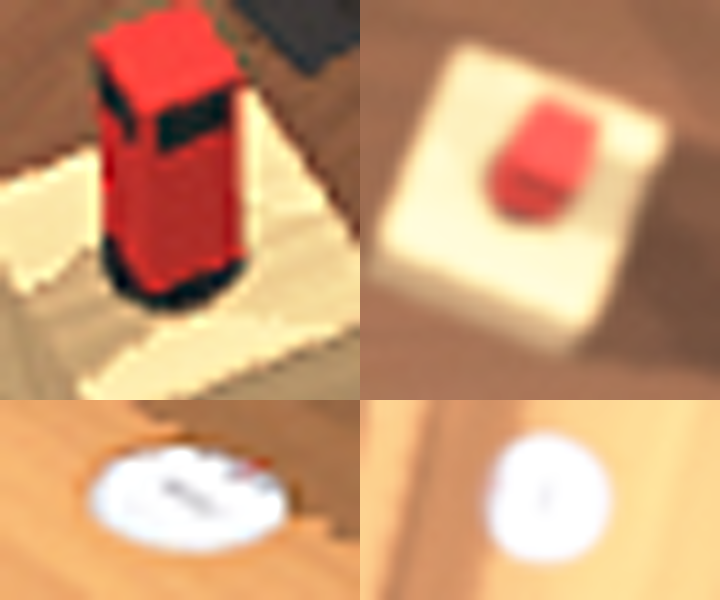

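Run:
```python
from h import *
S=np.load("scene0.npy",allow_pickle=True).item();T=np.load("top0.npy",allow_pickle=True).item()
f=lambda x0,y0,sx,sy:(lambda x,y:(x0+(x+.5)/sx-.5,y0+(y+.5)/sy-.5))
hs=f(224,250,11.25,11.25);ht=f(300,147,10,10);cs=f(264,195,15,200/17);ct=f(211,189,10,10)
def yaw(a,b): d=b-a; return round(float(np.degrees(np.arctan2(d[1],d[0]))),1),round(float(np.linalg.norm(d)),1)
def quad(n,s,pts,z):
    Q=[plane(s,p,z) for p in pts];print(n,"centre",np.mean(Q,0).round(1),[yaw(Q[i],Q[(i+1)%4]) for i in range(4)])
quad("handle S",S,[hs(92,45),hs(190,5),hs(243,72),hs(148,115)],119)
quad("handle T",T,[ht(188,95),ht(238,122),ht(222,178),ht(155,150)],119)
quad("block T",T,[ht(98,42),ht(308,125),ht(235,325),ht(22,240)],54)
hp=np.mean([hs(92,45),hs(190,5),hs(243,72),hs(148,115)],0);tp=np.mean([ht(188,95),ht(238,122),ht(222,178),ht(155,150)],0)
print("handle top tri",tri(S,hp,T,tp))
a,b=plane(S,cs(165,83),31),plane(S,cs(215,115),31);print("slot S",yaw(b,a),(a+b)/2)
c=plane(S,cs(188,100),31);d=plane(S,cs(252,66),31);print("dot S",yaw(c,d))
c=plane(T,ct(188,97),31);d=plane(T,ct(133,86),31);print("dot T",yaw(c,d))
a,b=plane(T,ct(185,80),31),plane(T,ct(186,115),31);print("slot T",yaw(b,a),(a+b)/2)
```

```text
handle S centre [ 644.9 -235.3  119. ] [(70.6, 23.0), (-17.6, 21.9), (-107.2, 22.6), (163.4, 22.8)]
handle T centre [ 643.6 -232.2  119. ] [(-118.2, 17.4), (164.1, 18.4), (67.8, 22.2), (-30.2, 20.3)]
block T centre [ 643.7 -230.8   54. ] [(-111.2, 72.8), (160.1, 70.5), (68.8, 73.3), (-20.4, 70.4)]
handle top tri (array([ 643.74776493, -233.08857467,  116.35010321]), np.float64(1.4490481215310163))
slot S (168.9, 15.3) [534.05418103  44.62896304  31.        ]
dot S (85.9, 18.4)
dot T (79.7, 18.2)
slot T (3.3, 11.5) [532.55423723  47.96062655  31.        ]
```

```bash
cat >> h.py <<'E'
from scipy.spatial.transform import Rotation as Ro
def delta(x,y,z,yaw,verbose=True):
    s=r.sense(); R=Ro.from_euler("xyz",s["tcp_rot"],degrees=True); G=Ro.from_euler("xyz",[180,0,yaw],degrees=True)
    print("at",s["tool_pos"].round(1),s["tcp_rot"].round(1),"j",s["joint_pos"].round(0),"t",round(s["time"],2))
    print("rotvec",(R.inv()*G).as_rotvec(degrees=True).round(2),"shift",R.inv().apply(np.array([x,y,z])-s["tool_pos"]).round(2))
E
python3 -c "
from h import *
delta(644.3,-233.7,250,71.5)
T=np.load('top0.npy',allow_pickle=True).item()
for p in((350,159),(348,185),(373,149)):print(plane(T,p,100).round())"
```

```text
at [226.1 555.3 249.1] [-179.9   -0.   157.8] j [63.  8. 85. -0. 87. -5.] t 0.1
rotvec [-8.000e-02  7.000e-02  8.634e+01] shift [-6.8491e+02 -5.7292e+02 -8.0000e-02]
[ 654. -330.  100.]
[ 571. -322.  100.]
[ 687. -403.  100.]
```

```bash
echo '[[[0,0,86.3],[-350,-293,0],85],[[0,0,86.3],[-350,-293,0],85],[[0,0,86.3],[-350,-293,0],85],[[0,0,86.3],[-350,-293,0],85],[[0,0,86.3],[-350,-293,0],85],[[0,0,86.3],[-350,-293,0],85],[[0,0,86.3],[-350,-293,0],85],[[0,0,86.3],[-350,-293,0],85]]' | python3 -m handwheel 50; python3 -c "
from h import *
delta(644.3,-233.7,200,71.5)"
```

```text
time: 1.1
tool_pos: [440.9, 149.1, 249.7]
tcp_rot: [180.0, 0.1, 71.3]
ft_force: [-0.4, 0.6, 0.4]
finger_gap: 85.0
grip_force: 0.0
at [440.9 149.1 249.7] [1.80e+02 1.00e-01 7.13e+01] j [ 12. -14. 106.  -0.  88.  31.] t 1.1
rotvec [ 0.    0.05 -0.18] shift [-297.41  315.31   49.95]
```

```bash
echo '[[[0,0,0],[-297,315,50],85],[[0,0,0],[-297,315,50],85],[[0,0,0],[-297,315,50],85],[[0,0,0],[-297,315,50],85],[[0,0,0],[-297,315,50],85],[[0,0,0],[-297,315,50],85],[[0,0,0],[-297,315,50],85],[[0,0,0],[-297,315,50],85]]' | python3 -m handwheel; python3 -c "
from h import *
delta(644.3,-233.7,94,71.5)
for n in ('scene','top'):
  s=optics.snapshot(n);np.save(n+'1.npy',s,allow_pickle=True)
  if n=='scene': cv2.imwrite('pics/c4.png',cv2.resize(s['pixels'][180:320,170:320],None,fx=4,fy=4,interpolation=2))
"
```

```text
time: 2.1
tool_pos: [646.3, -231.6, 195.4]
tcp_rot: [-179.7, 0.0, 71.7]
ft_force: [-0.3, 1.3, -0.5]
finger_gap: 85.2
grip_force: 0.0
at [ 646.3 -231.6  195.4] [-179.7    0.    71.7] j [-24.  23.  73.  -0.  85.  -6.] t 2.1
rotvec [-0.32  0.02  0.15] shift [ -2.59  -0.63 101.41]
```

View pics/c4.png

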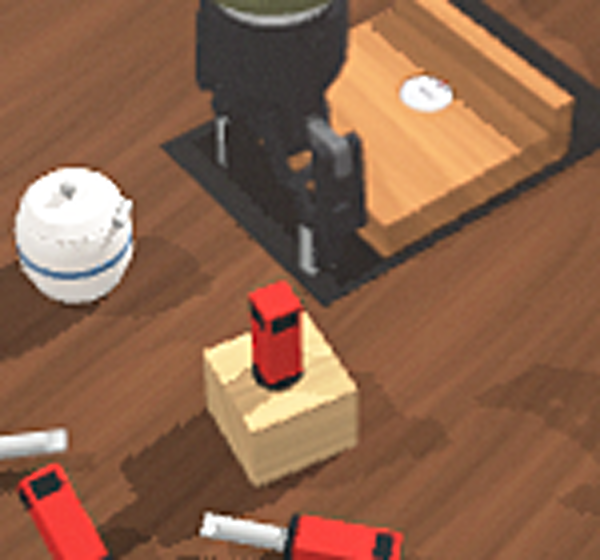

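The view shows the gripper above the block, the target still upright at crop (275,335), and the decoys fallen over on the counter clear of the job. Descending half-way and re-reading.

```bash
echo '[[[0,0,0],[-2.5,-0.6,50],85],[[0,0,0],[-2.5,-0.6,50],85],[[0,0,0],[-2.5,-0.6,50],85],[[0,0,0],[-2.5,-0.6,50],85]]' | python3 -m handwheel; python3 -c "
from h import *
delta(644.3,-233.7,94,71.5)"
```

```text
time: 2.7
tool_pos: [647.0, -230.0, 153.2]
tcp_rot: [179.8, 0.0, 71.9]
ft_force: [0.1, -0.2, 0.3]
finger_gap: 84.9
grip_force: 0.0
at [ 647.  -230.   153.2] [179.8   0.   71.9] j [-24.  24.  76.   0.  80.  -6.] t 2.7
rotvec [0.24 0.02 0.43] shift [-4.3  -1.69 59.18]
```

```bash
for i in 1 2 3; do echo '[[[0,0,0],[0,0,0],85]]' | python3 -m handwheel | sed -n 2,3p; done; python3 -c "
from h import *
delta(644.3,-233.7,94,71.5)"
```

```text
tool_pos: [646.6, -230.2, 152.2]
tcp_rot: [179.8, 0.0, 71.9]
tool_pos: [646.1, -230.2, 151.0]
tcp_rot: [179.9, 0.0, 71.9]
tool_pos: [645.7, -230.1, 150.2]
tcp_rot: [180.0, 0.0, 71.9]
at [ 645.7 -230.1  150.2] [180.    0.   71.9] j [-24.  24.  76.  -0.  80.  -6.] t 3.08
rotvec [0.01 0.   0.39] shift [-3.86 -0.27 56.23]
```

```bash
echo '[[[0,0,0],[-3.9,-0.3,20],85],[[0,0,0],[-3.9,-0.3,40],85],[[0,0,0],[-3.9,-0.3,56],85],[[0,0,0],[-3.9,-0.3,56],85],[[0,0,0],[-3.9,-0.3,56],85],[[0,0,0],[-3.9,-0.3,56],85]]' | python3 -m handwheel; echo '[[[0,0,0],[0,0,0],60],[[0,0,0],[0,0,0],40],[[0,0,0],[0,0,0],20],[[0,0,0],[0,0,0],20],[[0,0,0],[0,0,0],15],[[0,0,0],[0,0,0],15],[[0,0,0],[0,0,0],15],[[0,0,0],[0,0,0],15]]' | python3 -m handwheel 50;  python3 -c "
from h import *
delta(644.3,-233.7,94,71.5)"
```

```text
time: 3.82
tool_pos: [644.9, -234.0, 95.2]
tcp_rot: [179.9, 0.0, 71.9]
ft_force: [0.5, -0.4, -0.0]
finger_gap: 85.1
grip_force: 0.0
time: 4.82
tool_pos: [644.3, -233.8, 94.1]
tcp_rot: [180.0, 0.0, 71.9]
ft_force: [-0.1, 1.3, 2.2]
finger_gap: 23.1
grip_force: 50.1
at [ 644.3 -233.8   94.1] [180.    0.   71.9] j [-24.  27.  79.  -0.  74.  -6.] t 4.83
rotvec [0.01 0.   0.39] shift [0.06 0.02 0.12]
```

```bash
echo '[[[0,0,0],[0,0,-20],15],[[0,0,0],[0,0,-60],15],[[0,0,0],[0,0,-100],15],[[0,0,0],[0,0,-146],15],[[0,0,0],[0,0,-146],15],[[0,0,0],[0,0,-146],15],[[0,0,0],[0,0,-146],15]]' | python3 -m handwheel; python3 -c "
from h import *
delta(532.8,45.6,240,78)
for n in ('scene','top'):
  s=optics.snapshot(n);np.save(n+'2.npy',s,allow_pickle=True)
  if n=='scene':
    p=proj(s,(644.3,-233.8,150));print(p);x,y=map(int,p)
    cv2.imwrite('pics/c5.png',cv2.resize(s['pixels'][y-60:y+40,x-50:x+70],None,fx=5,fy=5,interpolation=2))
"
```

```text
time: 5.7
tool_pos: [643.3, -233.3, 238.1]
tcp_rot: [-179.8, -0.0, 71.9]
ft_force: [-0.2, 0.1, -1.5]
finger_gap: 23.4
grip_force: 50.0
at [ 643.3 -233.3  238.1] [-179.8   -0.    71.9] j [-24.  21.  71.  -0.  88.  -6.] t 5.7
rotvec [-0.18 -0.03 -6.1 ] shift [ 230.75 -191.71   -1.2 ]
[238.45773051 245.11634104]
```

View pics/c5.png

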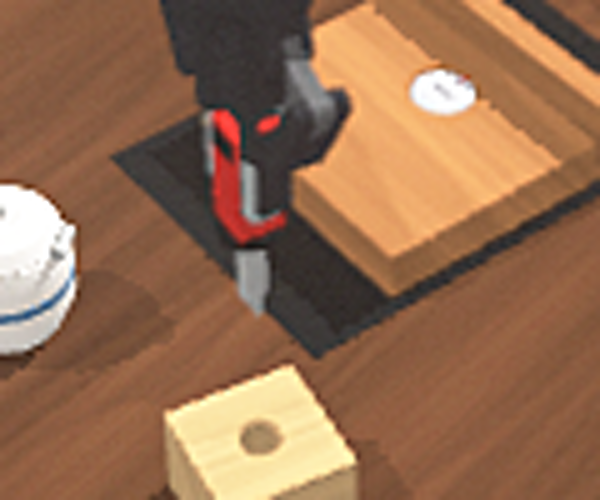

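The crop shows the driver hanging straight in the gripper with its blade tip at about (255,312), and the empty hole of the block at (262,437). I'll check blade orientation numerically.

Run:
```python
from h import *
s=np.load("scene2.npy",allow_pickle=True).item()
im=s["pixels"].astype(int)
x0,y0=238-50,245-60
print("px",x0+44,y0+46)
for y in range(y0+48,y0+66): print(y,*[f"{im[y,x].sum()//3:3d}{'*' if im[y,x,0]>im[y,x,2]-15 else ' '}" for x in range(x0+44,x0+60)])
# expected blade ends for tip at (643.3,-233.3,148)
for a in(-18.1,71.9):
    d=7*np.array([np.cos(np.radians(a)),np.sin(np.radians(a)),0]);t=np.array([643.5,-233.5,148.])
    print(a,proj(s,t-d).round(1),proj(s,t+d).round(1),"10mm up",proj(s,t-d+[0,0,10]).round(1),proj(s,t+d+[0,0,10]).round(1))
```

```text
px 232 231
233  46*  41*  42*  56   68   48   38*  39*  45*  44*  43*  47*  49*  49*  48*  49*
234  55*  51*  41*  34*  36   25*  24*  32*  31*  35*  45*  50*  48*  49*  50*  47*
235  63*  58*  66* 109* 115* 114* 115* 126* 140*  72*  43*  46*  53*  46*  46*  49*
236  60*  58*  69* 126* 159* 149* 148* 150* 144*  67*  40*  45*  48*  47*  49*  46*
237  57*  53*  69* 126* 165* 147* 150* 150* 146* 104*  39*  47*  46*  45*  49*  49*
238  66   52*  59* 108* 165* 151* 147* 146* 145* 116*  36*  45*  44*  48*  48*  47*
239  70   65   52* 107* 165* 154* 147* 147* 144* 117*  48*  54*  47*  48*  46*  50*
240  96   86   62  103* 164* 152* 147* 145* 143* 117*  51*  53*  43*  46*  49*  44*
241  96   99   98  117  163* 151* 145* 147* 143* 115*  49*  57*  54*  45*  45*  48*
242  98  102  110  130  164* 151* 142* 148* 143* 115*  49*  56*  58*  59*  54*  43*
243 101  107  104  125  165* 155* 148* 150* 140*  84*  52*  65*  62*  59*  56*  47*
244 109  113  103  110  145  158* 151* 147* 117*  53*  52*  56*  55*  59*  57*  53*
245 110  103  101   99  112  136  145* 152* 113*  43*  58*  58*  57*  58*  58*  59*
246 105  102  102  103   96  108  138  145* 111*  49*  57*  57*  60*  55*  60*  60*
247 104  105  103  100   98  104  122  146  122   65   49*  57*  58*  61*  57*  57*
248 104  102   97  102  106  110  114  124  108  101   76   49*  54*  56*  59*  56*
249  99   97  100  106  112  110  109  105  103  105  104   81   50*  56*  56*  60*
250  99   99  104  109  112  109  106  107  103  102  105  101   76   50*  57*  56*
-18.1 [236.8 243.6] [239.8 247.4] 10mm up [236.7 240.5] [239.7 244.4]
71.9 [235.6 246.6] [241.  244.3] 10mm up [235.5 243.6] [240.9 241.3]
```

Only the -18.1° blade axis fits: the bottom edge runs from (236,244) to (240,247.5), as predicted. So the blade's x axis is tool yaw − 90°. Moving above the cam.

```bash
echo '[[[0,0,-6.2],[230.9,-192.8,0],15],[[0,0,-6.2],[230.9,-192.8,0],15],[[0,0,-6.2],[230.9,-192.8,0],15],[[0,0,-6.2],[230.9,-192.8,0],15],[[0,0,-6.2],[230.9,-192.8,0],15],[[0,0,-6.2],[230.9,-192.8,60],15],[[0,0,-6.2],[230.9,-192.8,105],15],[[0,0,-6.2],[230.9,-192.8,105],15]]' | python3 -m handwheel;echo '[[[0,0,0],[0,0,0],15],[[0,0,0],[0,0,0],15],[[0,0,0],[0,0,0],15],[[0,0,0],[0,0,0],15]]' | python3 -m handwheel
python3 - <<'E'
from h import *
delta(532.8,45.6,135,78.1)
S=optics.snapshot('scene');T=optics.snapshot('top');np.save('scene3.npy',S,allow_pickle=True);np.save('top3.npy',T,allow_pickle=True)
for s in(S,T): print(proj(s,(532.8,45.6,45)),proj(s,(532.8,45.6,31)))
cv2.imwrite('pics/c6.png',cv2.resize(S['pixels'][180:220,255:300],None,fx=13,fy=13,interpolation=2))
E
```

```text
time: 6.8
tool_pos: [528.7, 45.9, 130.2]
tcp_rot: [-179.4, 0.1, 78.1]
ft_force: [0.0, 0.8, -0.8]
finger_gap: 23.9
grip_force: 49.9
time: 7.3
tool_pos: [533.3, 45.6, 136.0]
tcp_rot: [179.9, -0.0, 78.1]
ft_force: [-0.3, -0.4, -0.0]
finger_gap: 23.4
grip_force: 49.9
at [533.3  45.6 136. ] [179.9  -0.   78.1] j [ -1.   2. 103.   0.  75.  11.] t 7.3
rotvec [ 0.09 -0.02 -0.02] shift [-0.11 -0.48  0.98]
[276.22959737 198.9825078 ] [276.07132691 202.60282821]
[229.58940904 197.60941543] [229.83125713 198.2377234 ]
```

View pics/c6.png

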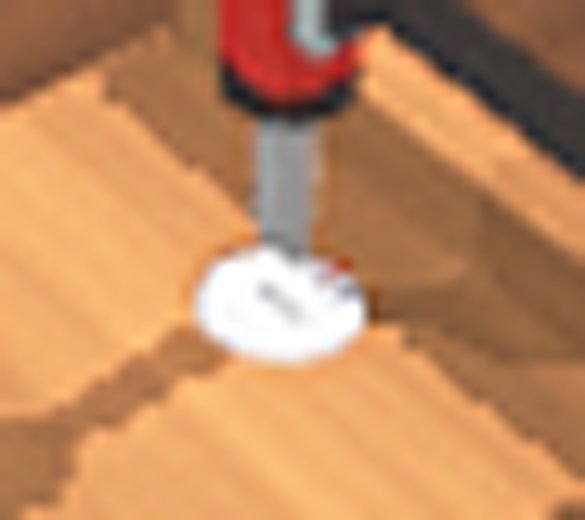

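Run:
```python
from h import *
s=np.load("scene3.npy",allow_pickle=True).item();g=s["pixels"].astype(int).sum(2)//3
s0=np.load("scene0.npy",allow_pickle=True).item();g0=s0["pixels"].astype(int).sum(2)//3
print("now");[print(y,*[f"{v:3d}" for v in g[y,268:286]]) for y in range(193,210)]
print("before");[print(y,*[f"{v:3d}" for v in g0[y,268:286]]) for y in range(197,210)]
for n,gg in(("before",g0),("now",g)):
    sub=gg[200:206,272:281]; w=np.clip(200-sub,0,None); w[:,0]=0
    yy,xx=np.mgrid[200:206,272:281]
    if n=="before": w[(yy<201)]=0
    else: w[(yy<201)]=0
    print(n,(w*xx).sum()/w.sum(),(w*yy).sum()/w.sum())
t=np.array([533.0,45.6,45.5]);a=np.radians(-11.9);d=7*np.array([np.cos(a),np.sin(a),0]);e=1.5*np.array([-np.sin(a),np.cos(a),0])
for k in(-1,1):
  for m in(-1,1): print("tip corner",k,m,proj(s,t+k*d+m*e).round(2))
t=np.array([532.8,45.6,31]);
for k in(-8/7,8/7): print("slot end",proj(s,t+k*d).round(2))
```

```text
now
193 169 168 160 117 116 116 134 163 154 146 149 151 116 116 112 107 105 105
194 164 172 172 159 120 110 118 163 150 146 145 132 115 116 118 110 107 105
195 165 163 169 172 157 116 133 160 150 147 145 130 117 120 117 117 113 107
196 170 170 164 167 170 156 132 158 149 146 146 134 113 118 119 123 119 114
197 169 172 167 166 168 169 168 154 151 148 141 117 115 118 118 118 116 117
198 168 167 171 167 159 145 139 133 130 137 139 115 120 117 115 119 119 118
199 175 171 163 149 140 183 204 236 194 128 141 112 109 114 119 115 116 116
200 176 173 155 198 254 255 255 255 255 213 212 198 152  94 114 117 114 116
201 175 164 174 248 255 254 251 242 255 255 254 200 183 192 137 120 119 116
202 178 157 216 255 254 253 247 195 225 253 255 242 232 172 146  88  98 103
203 179 174 226 255 250 253 253 245 217 218 249 254 243 242 235  88  98  94
204 185 178 219 254 250 249 253 254 248 224 238 251 255 255 251  95  89  94
205 141 136 168 239 254 254 252 254 254 252 253 253 254 254 213 158 169 160
206 129 126 128 154 201 245 252 254 255 255 254 253 243 201 166 161 168 163
207 135 132 127 121 148 192 208 
[... 743 characters left out ...]
174 216 253 249 249 253 254 248 224 237 251 254 255 255 115 115 118
205 179 175 192 237 251 254 251 254 254 253 253 253 254 254 218 158 167 160
206 179 177 176 188 220 245 252 254 255 255 254 253 243 203 165 161 170 161
207 184 181 175 176 178 193 208 224 229 235 223 201 185 169 166 165 163 167
208 184 183 180 178 177 175 174 176 174 176 173 170 168 171 173 170 165 163
209 184 185 183 182 177 177 177 177 174 169 174 174 174 172 172 176 172 168
before 278.875 201.20833333333334
now 278.8636363636364 201.22727272727272
tip corner -1 -1 [274.38 197.83]
tip corner -1 1 [275.18 197.43]
tip corner 1 -1 [277.41 200.34]
tip corner 1 1 [278.21 199.94]
slot end [274.36 201.17]
slot end [277.79 204.05]
```

The crop shows the blade hanging just over the disc, blade bottom at px ≈(277,199.6), slot centre at px ≈(276.1,202.8), and the red dot at (281,201). Computing the residual offset, then lowering to touch.

Run:
```python
from h import *
s=np.load("scene3.npy",allow_pickle=True).item()
a,b=plane(s,(275.24,202),31),plane(s,(277.2,204),31);d=b-a;print("slot yaw",np.degrees(np.arctan2(d[1],d[0])))
print("slot",plane(s,(276.12,202.83),31),"disc",plane(s,(276.05,203),31))
t=proj(s,(533.2,45.6,45.8));print(t,"tip seen vs robot",plane(s,t+[0,-.05],45.8))
delta(533.3,45.0,124,78.1)
```

```text
slot yaw -17.40013362620248
slot [533.54531407  44.90935975  31.        ] disc [533.86811441  44.18722188  31.        ]
[276.34537547 198.83329406] tip seen vs robot [533.05923152  45.77332335  45.8       ]
at [532.9  45.7 135.4] [180.   -0.   78.1] j [ -1.   2. 103.  -0.  75.  11.] t 7.4
rotvec [ 0.03 -0.01 -0.01] shift [-0.56  0.54 11.4 ]
```

```bash
echo '[[[0,0,0],[-0.7,0.7,11],15],[[0,0,0],[-0.7,0.7,11],15],[[0,0,0],[-0.7,0.7,11],15],[[0,0,0],[-0.7,0.7,11],15],[[0,0,0],[-0.7,0.7,11],15],[[0,0,0],[-0.7,0.7,11],15]]' | python3 -m handwheel; echo '[[[0,0,0],[0,0,1],15],[[0,0,0],[0,0,2],15],[[0,0,0],[0,0,3],15],[[0,0,0],[0,0,3],15],[[0,0,0],[0,0,3],15],[[0,0,0],[0,0,3],15]]' | python3 -m handwheel; echo '[[[0,0,0],[0,0,1],15],[[0,0,0],[0,0,1],15],[[0,0,0],[0,0,1],15],[[0,0,0],[0,0,1],15]]' | python3 -m handwheel
```

```text
time: 8.15
tool_pos: [533.3, 44.9, 124.1]
tcp_rot: [180.0, -0.0, 78.1]
ft_force: [0.2, -1.0, -0.8]
finger_gap: 23.6
grip_force: 49.9
time: 8.9
tool_pos: [533.2, 44.9, 121.0]
tcp_rot: [180.0, -0.0, 78.1]
ft_force: [-0.4, -0.2, -0.8]
finger_gap: 23.5
grip_force: 50.1
time: 9.4
tool_pos: [533.5, 44.9, 120.8]
tcp_rot: [180.0, -0.0, 78.1]
ft_force: [-3.8, 0.1, 6.6]
finger_gap: 23.4
grip_force: 51.0
```

```bash
echo '[[[0,0,0],[0.3,0,0.2],15],[[0,0,0],[0.5,0,0.2],15],[[0,0,0],[0.5,0,0.2],15]]' | python3 -m handwheel | sed -n '1,4p'; echo '[[[0,0,0],[0.3,0,0],15],[[0,0,0],[0.5,0,0],15],[[0,0,0],[0.5,0,0],15]]' | python3 -m handwheel| sed -n '1,4p';echo '[[[0,0,0],[0.3,0,0],15],[[0,0,0],[0.5,0,0],15],[[0,0,0],[0.5,0,0],15]]' | python3 -m handwheel| sed -n '1,4p'
```

```text
time: 9.78
tool_pos: [533.5, 45.1, 120.7]
tcp_rot: [180.0, 0.0, 78.1]
ft_force: [-4.0, -1.7, 7.3]
time: 10.15
tool_pos: [533.6, 45.3, 120.6]
tcp_rot: [180.0, 0.1, 78.1]
ft_force: [-4.5, -2.3, 7.8]
time: 10.52
tool_pos: [533.8, 45.8, 120.5]
tcp_rot: [179.9, 0.0, 78.1]
ft_force: [-2.2, -2.2, 4.5]
```

```bash
python3 -c "
from h import *
delta(533.3,45.0,124,78.1)"
```

```text
at [533.8  45.8 120.5] [179.9   0.   78.1] j [ -1.   3. 104.  -0.  73.  11.] t 10.53
rotvec [ 0.05  0.05 -0.01] shift [-0.88 -0.37 -3.48]
```

```bash
for i in 1; do echo '[[[0,0,0],[0.3,0,0.3],15],[[0,0,0],[0.5,0,0.3],15],[[0,0,0],[0.5,0,0.3],15]]' | python3 -m handwheel | sed -n '1,4p'; echo '[[[0,0,0],[0.3,0,0],15],[[0,0,0],[0.5,0,0],15],[[0,0,0],[0.5,0,0],15]]' | python3 -m handwheel| sed -n '1,4p';done
```

```text
time: 10.9
tool_pos: [533.5, 46.9, 119.2]
tcp_rot: [-180.0, -0.0, 78.1]
ft_force: [-0.7, -0.3, -0.6]
time: 11.28
tool_pos: [533.6, 47.2, 119.3]
tcp_rot: [-180.0, 0.0, 78.1]
ft_force: [-0.6, -1.4, -1.4]
```

The blade dropped into the slot near y≈47. Lowering into it.

```bash
echo '[[[0,0,0],[-0.3,0,1],15],[[0,0,0],[-0.3,0,2],15],[[0,0,0],[-0.3,0,3],15],[[0,0,0],[-0.3,0,3],15],[[0,0,0],[-0.3,0,3],15]]' | python3 -m handwheel | sed -n '1,4p'; echo '[[[0,0,0],[0,0,1],15],[[0,0,0],[0,0,2],15],[[0,0,0],[0,0,2],15],[[0,0,0],[0,0,2],15],[[0,0,0],[0,0,2],15]]' | python3 -m handwheel; python3 -c "
from h import *
delta(533.3,45.0,124,78.1);print(r.sense()['wrist_torque'])"
```

```text
time: 11.9
tool_pos: [533.7, 47.0, 116.4]
tcp_rot: [-180.0, -0.0, 78.1]
ft_force: [-0.3, -0.5, -0.3]
time: 12.52
tool_pos: [533.7, 47.0, 114.5]
tcp_rot: [180.0, 0.0, 78.1]
ft_force: [-0.2, -0.8, -0.7]
finger_gap: 23.6
grip_force: 50.0
at [533.7  47.  114.5] [180.    0.   78.1] j [ -0.   4. 104.  -0.  72.  11.] t 12.53
rotvec [ 0.  0. -0.] shift [-2.05  0.02 -9.48]
[-0.07844728  0.08766853  0.01658875]
```

```bash
cat > t.py <<'E'
from h import *
s=r.sense();print("t",round(s["time"],2),"xyz",s["tool_pos"].round(1),"yaw",s["tcp_rot"].round(1)[2],"F",s["ft_force"].round(1),"M",s["wrist_torque"].round(3),"j6",s["joint_pos"][5].round(0))
E
echo '[[[0,0,4],[0,0,0],15],[[0,0,8],[0,0,0],15],[[0,0,8],[0,0,0],15]]' | python3 -m handwheel >/dev/null; python3 t.py;echo '[[[0,0,4],[0,0,0],15],[[0,0,8],[0,0,0],15],[[0,0,8],[0,0,0],15]]' | python3 -m handwheel >/dev/null; python3 t.py
```

```text
t 12.9 xyz [533.6  46.8 114.5] yaw 70.1 F [-0.3 -1.7 -0.4] M [-0.405  0.167  0.116] j6 19.0
t 13.28 xyz [533.7  46.7 114.5] yaw 62.2 F [-0.2 -2.  -0.4] M [-0.64   0.054  0.134] j6 27.0
```

```bash
for i in 1; do echo '[[[0,0,3],[0,0,0],15],[[0,0,6],[0,0,0],15],[[0,0,6],[0,0,0],15]]' | python3 -m handwheel >/dev/null; python3 t.py;echo '[[[0,0,3],[0,0,0],15],[[0,0,6],[0,0,0],15],[[0,0,6],[0,0,0],15]]' | python3 -m handwheel >/dev/null; python3 t.py;echo '[[[0,0,3],[0,0,0],15],[[0,0,6],[0,0,0],15],[[0,0,6],[0,0,0],15]]' | python3 -m handwheel >/dev/null; python3 t.py;done
```

```text
t 13.65 xyz [533.7  46.7 114.5] yaw 56.2 F [-0.9 -3.2 -0.7] M [-0.764  0.077  0.093] j6 33.0
t 14.03 xyz [533.7  46.7 114.5] yaw 50.2 F [-0.4 -3.3  0.3] M [-0.977  0.058  0.107] j6 39.0
t 14.4 xyz [533.8  46.7 114.5] yaw 44.2 F [-0.6 -4.6 -0.8] M [-1.148 -0.022  0.14 ] j6 45.0
```

```bash
echo '[[[0,0,2],[-0.4,0.4,0],15],[[0,0,6],[-0.4,0.4,0],15],[[0,0,6],[-0.4,0.4,0],15]]' | python3 -m handwheel >/dev/null; python3 t.py;echo '[[[0,0,3],[0,0,0],15],[[0,0,5],[0,0,0],15],[[0,0,5],[0,0,0],15]]' | python3 -m handwheel >/dev/null; python3 t.py;echo '[[[0,0,3],[0,0,0],15],[[0,0,5],[0,0,0],15],[[0,0,5],[0,0,0],15]]' | python3 -m handwheel >/dev/null; python3 t.py
```

```text
t 14.78 xyz [533.7  46.4 114.5] yaw 38.1 F [-0.5 -3.6 -0.8] M [-0.996  0.007  0.158] j6 51.0
t 15.15 xyz [533.7  46.4 114.5] yaw 33.1 F [-0.2 -4.4 -1.1] M [-1.088 -0.076  0.174] j6 56.0
t 15.53 xyz [533.7  46.4 114.5] yaw 28.1 F [-0.3 -4.4 -1.6] M [-1.19  -0.054  0.166] j6 61.0
```

```bash
echo '[[[0,0,2],[-0.3,0.5,0],15],[[0,0,4],[-0.3,0.5,0],15],[[0,0,4],[-0.3,0.5,0],15]]' | python3 -m handwheel >/dev/null; python3 t.py;echo '[[[0,0,2],[0,0,0],15],[[0,0,4],[0,0,0],15],[[0,0,4],[0,0,0],15]]' | python3 -m handwheel >/dev/null; python3 t.py;echo '[[[0,0,2],[0,0,0],15],[[0,0,4],[0,0,0],15],[[0,0,4],[0,0,0],15]]' | python3 -m handwheel >/dev/null; python3 t.py
```

```text
t 15.9 xyz [533.6  46.1 114.5] yaw 24.1 F [-1.1 -2.3 -1.3] M [-0.605  0.058  0.108] j6 65.0
t 16.27 xyz [533.6  46.  114.5] yaw 20.1 F [ 0.2 -2.3 -0.9] M [-0.474  0.025  0.217] j6 69.0
t 16.65 xyz [533.6  46.  114.5] yaw 16.1 F [-0.5 -1.  -0.7] M [-0.328  0.081  0.293] j6 73.0
```

```bash
cat > m.py <<'E'
from h import *
M=[]
for i in range(6):
    s=r.sense();M.append(s["wrist_torque"][2]);optics.snapshot("top")
print(np.round(M,3),np.mean(M).round(3),s["tcp_rot"][2].round(1),s["ft_force"].round(1),s["time"])
E
python3 m.py
```

```text
[0.293 0.272 0.266 0.244 0.24  0.276] 0.265 16.1 [ 0.1 -0.8  0.1] 16.9
```

Torque is steady at about 0.26 N m, past the drawing range and inside the 0.22–0.28 window, so I stop turning here. Next I'll unwind the hand to zero torque, then lift out.

```bash
echo '[[[0,0,-3],[0,0,0],15],[[0,0,-5],[0,0,0],15],[[0,0,-5],[0,0,0],15]]' | python3 -m handwheel >/dev/null; python3 t.py;echo '[[[0,0,-3],[0,0,0],15],[[0,0,-3],[0,0,0],15]]' | python3 -m handwheel >/dev/null; python3 t.py
```

```text
t 17.32 xyz [533.6  46.  114.5] yaw 21.1 F [ 0.4 -0.7 -0.6] M [-0.186  0.129  0.103] j6 68.0
t 17.57 xyz [533.6  46.  114.5] yaw 24.0 F [-0.4 -0.1 -0.4] M [-0.021  0.035 -0.022] j6 65.0
```

```bash
echo '[[[0,0,0],[0,0,-5],15],[[0,0,0],[0,0,-15],15],[[0,0,0],[0,0,-60],15],[[0,0,0],[0,0,-110],15],[[0,0,0],[0,0,-125],15],[[0,0,0],[0,0,-125],15],[[0,0,0],[0,0,-125],15],[[0,0,0],[0,0,-125],15]]' | python3 -m handwheel >/dev/null; python3 t.py
python3 - <<'E'
from h import *
delta(644.3,-233.8,240,71.9)
S=optics.snapshot('scene');T=optics.snapshot('top');np.save('scene4.npy',S,allow_pickle=True);np.save('top4.npy',T,allow_pickle=True)
p=r.sense()["tool_pos"];print(proj(S,p-[0,0,90]));x,y=map(int,proj(S,p-[0,0,60]))
a=cv2.resize(S['pixels'][y-20:y+30,x-20:x+20],(480,600),interpolation=2)
b=cv2.resize(S['pixels'][190:215,262:287],(300,300),interpolation=2);c=cv2.resize(T['pixels'][180:220,200:240],(300,300),interpolation=2)
cv2.imwrite('pics/c7.png',np.hstack([a,np.vstack([b,c])]))
E
```

```text
t 18.57 xyz [532.6  45.9 237.4] yaw 24.1 F [-0.3  0.4 -1.3] M [ 0.007 -0.007 -0.047] j6 65.0
at [532.6  45.9 237.4] [-179.9    0.2   24.1] j [-1. -2. 96. -0. 86. 65.] t 18.57
rotvec [ -0.15   0.14 -47.81] shift [-12.21 300.9   -3.03]
[277.56295801 170.71906396]
```

View pics/c7.png

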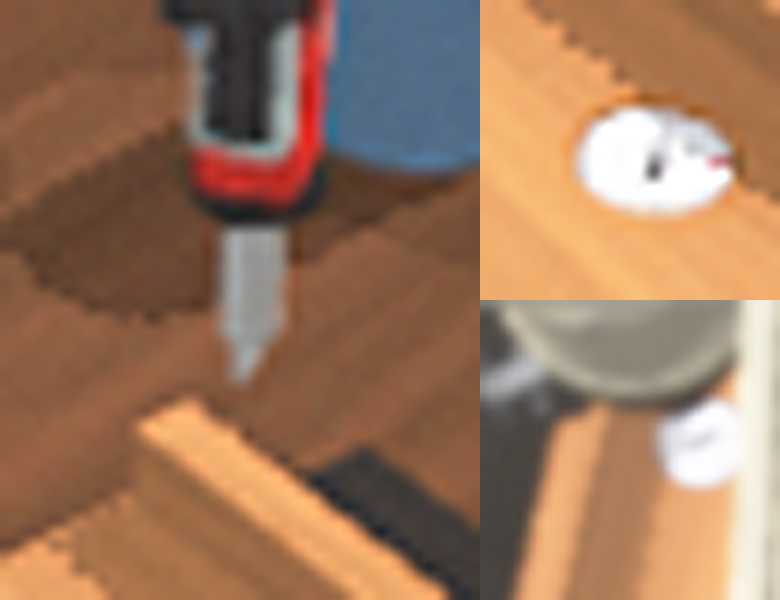

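The crop shows the driver upright in the grip and clear of the panel. The cam is turned, with the slot now pointing towards the camera and the red dot at the right rim (720,160). Returning over the block.

```bash
echo '[[[0,0,-47.8],[-13.1,300.6,0],15],[[0,0,-47.8],[-13.1,300.6,0],15],[[0,0,-47.8],[-13.1,300.6,0],15],[[0,0,-47.8],[-13.1,300.6,0],15],[[0,0,-47.8],[-13.1,300.6,0],15],[[0,0,-47.8],[-13.1,300.6,30],15],[[0,0,-47.8],[-13.1,300.6,75],15],[[0,0,-47.8],[-13.1,300.6,75],15]]' | python3 -m handwheel >/dev/null; echo '[[[0,0,0],[0,0,0],15],[[0,0,0],[0,0,0],15],[[0,0,0],[0,0,0],15],[[0,0,0],[0,0,0],15]]' | python3 -m handwheel >/dev/null; python3 t.py
python3 - <<'E'
from h import *
S=np.load("scene2.npy",allow_pickle=True).item()
print("hole S",plane(S,(240.0,272.0),54))
delta(644.3,-233.8,150,71.9)
S=optics.snapshot('scene');np.save('scene5.npy',S,allow_pickle=True)
p=r.sense()["tool_pos"];print("tip pred",proj(S,p-[0,0,90]));
cv2.imwrite('pics/c8.png',cv2.resize(S['pixels'][235:285,220:260],(480,600),interpolation=2))
E
```

```text
t 20.18 xyz [ 644.9 -234.   165.7] yaw 71.9 F [-0.7  0.3 -0.7] M [0.008 0.041 0.015] j6 -6.0
hole S [ 644.675875   -231.83737383   54.        ]
at [ 644.9 -234.   165.7] [179.9   0.   71.9] j [-24.  23.  75.  -0.  81.  -6.] t 20.18
rotvec [0.09 0.01 0.  ] shift [-1.000e-02 -6.300e-01  1.568e+01]
tip pred [239.23218093 266.74843648]
```

View pics/c8.png

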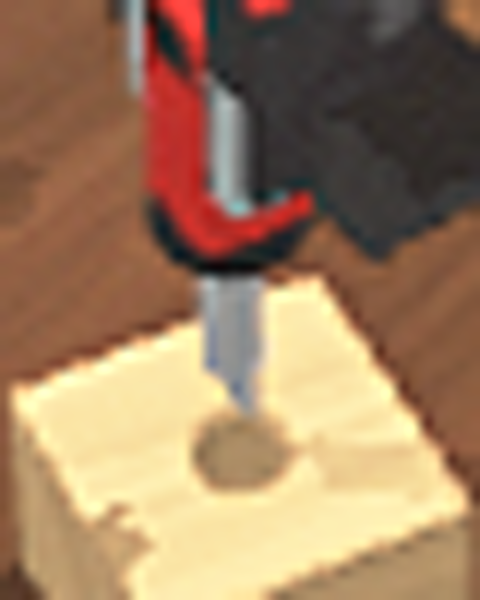

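The crop shows the blade tip at (233,392) just behind and above the hole centre at (241,455). That puts it within about 1.5 mm laterally, so I correct +y a little and insert.

```bash
echo '[[[0,0,0],[1.3,-0.4,5],15],[[0,0,0],[1.3,-0.4,15],15],[[0,0,0],[1.3,-0.4,22],15],[[0,0,0],[1.3,-0.4,29],15],[[0,0,0],[1.3,-0.4,36],15],[[0,0,0],[1.3,-0.4,36],15],[[0,0,0],[1.3,-0.4,36],15]]' | python3 -m handwheel >/dev/null; python3 t.py
```

```text
t 21.1 xyz [ 644.6 -232.6  128.8] yaw 71.9 F [ 0.4 -0.8 -1.3] M [-0.005 -0.015 -0.016] j6 -6.0
```

Tip is 15 mm inside the hole with no contact force. Continuing to the collar.

```bash
echo '[[[0,0,0],[0,0,8],15],[[0,0,0],[0,0,16],15],[[0,0,0],[0,0,24],15],[[0,0,0],[0,0,30],15],[[0,0,0],[0,0,33],15],[[0,0,0],[0,0,33],15],[[0,0,0],[0,0,33],15]]' | python3 -m handwheel >/dev/null; python3 t.py; echo '[[[0,0,0],[0,0,0.7],15],[[0,0,0],[0,0,1.4],15],[[0,0,0],[0,0,1.4],15],[[0,0,0],[0,0,1.4],15]]' | python3 -m handwheel >/dev/null; python3 t.py
```

```text
t 21.98 xyz [ 644.7 -232.6   95.9] yaw 71.9 F [-0.5 -0.6  0.1] M [-0.017 -0.006  0.004] j6 -6.0
t 22.48 xyz [ 644.5 -232.6   94.2] yaw 71.9 F [-0.6 -0.7 -0.3] M [-0.009 -0.054 -0.007] j6 -6.0
```

```bash
echo '[[[0,0,0],[0,0,0.5],15],[[0,0,0],[0,0,0.5],15],[[0,0,0],[0,0,0.5],15]]' | python3 -m handwheel >/dev/null; python3 t.py; echo '[[[0,0,0],[0,0,0.5],24],[[0,0,0],[0,0,0.5],30],[[0,0,0],[0,0,0.5],60],[[0,0,0],[0,0,0.5],85],[[0,0,0],[0,0,0.5],85],[[0,0,0],[0,0,0.5],85]]' | python3 -m handwheel; echo '[[[0,0,0],[0,0,-10],85],[[0,0,0],[0,0,-40],85],[[0,0,0],[0,0,-90],85],[[0,0,0],[0,0,-140],85],[[0,0,0],[0,0,-160],85],[[0,0,0],[0,0,-160],85],[[0,0,0],[0,0,-160],85],[[0,0,0],[0,0,-160],85]]' | python3 -m handwheel
python3 - <<'E'
from h import *
S=optics.snapshot('scene');T=optics.snapshot('top');S0=np.load('scene0.npy',allow_pickle=True).item()
a=cv2.resize(np.vstack([S0['pixels'][240:300,210:270]]),(400,400),interpolation=2);b=cv2.resize(S['pixels'][240:300,210:270],(400,400),interpolation=2)
cv2.imwrite('pics/c9.png',np.hstack([a,b]))
for s in(S0,S):
    im=s["pixels"].astype(int);m=np.zeros(im.shape[:2],bool);m[250:290,225:255]=1
    print(*blobs(m&(im[...,2]>110)&(im[...,1]<60)&(im[...,0]<60),20))
# panel: edge profile of inner top edge, across the gap, before and after (scene)
for s in(S0,S):
    im=s["pixels"];P=[]
    for u in(-60,-40,-20,20,40,60):
        line=[proj(s,np.array([533.5,46.5,0])+Ro.from_euler('z',-10.7,degrees=True).apply([u,v,56])) for v in np.arange(30,75,1.)]
        g=cv2.remap(im.sum(2).astype(np.float32)/3,np.float32(line)[None,:,0],np.float32(line)[None,:,1],cv2.INTER_LINEAR)[0]
        d=np.diff(g);P.append(((30+np.argmax(np.abs(d)*(np.arange(len(d))<25))),30+np.argmin(d)))
    print(P)
E
```

```text
t 22.85 xyz [ 644.5 -232.6   94.1] yaw 71.9 F [-2.6  0.4  5. ] M [0.262 0.492 0.005] j6 -6.0
time: 23.6
tool_pos: [644.5, -232.5, 93.1]
tcp_rot: [180.0, 0.0, 71.9]
ft_force: [-0.5, -0.7, 0.1]
finger_gap: 85.2
grip_force: 0.0
time: 24.6
tool_pos: [643.4, -232.1, 250.2]
tcp_rot: [-179.8, -0.0, 71.9]
ft_force: [0.4, 0.8, 0.6]
finger_gap: 85.2
grip_force: 0.0
(np.int32(148), array([238.57, 267.16]), array([233, 257,  12,  19], dtype=int32))
(np.int32(158), array([239.18, 266.83]), array([233, 255,  13,  21], dtype=int32))
[(np.int64(40), np.int64(59)), (np.int64(39), np.int64(61)), (np.int64(40), np.int64(58)), (np.int64(40), np.int64(59)), (np.int64(39), np.int64(59)), (np.int64(40), np.int64(59))]
[(np.int64(37), np.int64(56)), (np.int64(39), np.int64(57)), (np.int64(54), np.int64(57)), (np.int64(38), np.int64(56)), (np.int64(37), np.int64(57)), (np.int64(38), np.int64(56))]
```

View pics/c9.png

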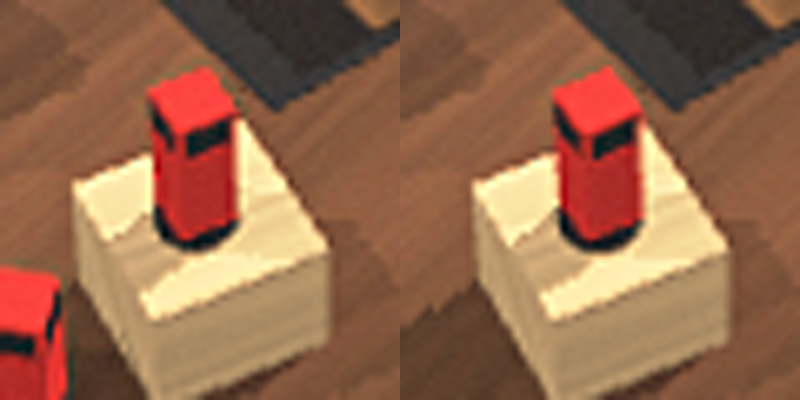

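The screwdriver stands upright in the block, collar down (right crop at (600,160), same as before at left). The panel's edges have moved in about 2 mm, so it is home. Handing in.

```bash
python3 -c "
from bench import workorder
print(workorder.hand_in())"
```

```text
the job is handed in; nothing more can be done
None
```

I handed the job in at about 25 s of the 72 s limit, with no verdict returned: the cam was tightened to about 0.26 N m, the panel's edges moved in about 2 mm, and the released screwdriver stands upright in its block; the loose look-alike screwdrivers fell over while I was reaching for the right one.

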